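# Roll a guide roller onto the gauge plunger with the paddle

## Task

Take the paddle out of its holder and, with its blade, gently roll the steel roller along the track, over the low hump and against the gauge head's spring plunger until the plunger is fully in; keep it pressed firmly on its hard stop with about 10 N for about a second, never pushing harder than 15 N or touching the roller with the gripper. Then ease the paddle back slowly so that the roller is left lying between hump and plunger, and put the paddle back upright in its holder. Keep the roller on the track, do not let it shoot along, and leave the bin, screwdriver and jig where they are.

Things in the scene. Friction and masses are not known exactly. Their poses are not given: they have to be found in the camera images.
- track: Straight aluminium channel fixed to the bench, 400 mm long (its own y), 72 mm wide (x). Origin: centre of the underside. Level lane floor 12 mm above the bench, 52 mm wide between two cheeks whose tops are 24 mm above the bench; a 24 mm high end bar closes the -y end (its inner face at y = -192 mm). The roller is pushed towards the track's +y.
- head: Black gauge head fixed in the track near its +y end, axes parallel to the track's. Origin: on the lane floor, below the nominal plunger face. Housing y = +26 to +72 mm, 42 mm above the lane floor. Plunger: 20 mm steel disc, centre 15 mm above the lane floor; its face, when out, stands anywhere from y = -7 to +7 mm, set differently each time and not measured.
- hump_top (a point): Middle of the flat top (3 mm long) of the head's low hump across the lane, at the head's y = -35 mm. The hump is 2 mm high with 15 degree ramps 7.5 mm long on both sides (near foot at the head's y = -26 mm). The roller is to end between this near foot and the plunger.
- plunger_nominal (a point): Fixed point on the head, at its y = 0, 15 mm above the lane floor: the middle of the spring plunger's face at the nominal setting (does not move with the plunger). The plunger travels 6 mm along the head's +y to a rigid stop; its spring pushes back with 3 N at the start and 5 N at the end, the roller's drag adds up to 2.5 N. Let go suddenly, it can throw the roller back over the hump.
- roller: Steel roller, 30 mm diameter, 48 mm long, about 0.26 kg, lying across the track on the lane floor, free to roll. Origin: its centre, 15 mm above the lane floor. Its own x is its axis; y and z turn as it rolls.
- paddle: Push paddle, about 0.14 kg, 118 mm tall. Origin: centre of the lower edge of the blade, z up. Slippery white plastic blade 40 mm wide (x), 16 mm thick (y), z = 0 to 60 mm: both flat faces (+y and -y) push alike. Grey grip above it, 26 mm (x) by 20 mm (y), z = 60 to 118 mm. Stands in the holder at first, with its x and y along the holder's.
- holder: Black open-topped holder fixed to the bench, outside 62 mm (x) by 34.5 mm (y), 42 mm high. Origin: centre of the underside. Slot 48 mm (x) by 20.5 mm (y), its floor 7 mm above the bench; the paddle stands on this floor.
- bin: Blue open parts bin, 130 x 100 x 60 mm, a bystander. Origin: centre of the underside.
- driver: Yellow-handled screwdriver lying on the bench, a bystander.
- jig: Dark stepped assembly jig, 70 x 60 mm, with a white moulded part on top, a bystander. Origin: centre of the underside.
Mind the look-alikes: they are no part of the job. Leave any red look-alike of the paddle alone. Of the things that look like the roller, the smaller one is meant.

How it is judged:
By the outcome, as a careful person would: the job done as asked, in the order asked, and still so for the second after the job is handed in, with the robot touching nothing.
It also fails if it takes over 72 s, if anything falls off the work surface, if the arm or the gripper's body presses on something with over 40 N, if the wrist force passes 120 N, or if a joint passes its speed limit or range.

## Robot

A 6-joint arm with a two-finger parallel gripper is mounted at the origin on the work surface. World frame = base frame: x ahead of the robot, y to its left, z up, the work surface at z = 0. Lengths are in m, angles in rad, forces in N, time in s.
With the tool pointing down it reaches from about 0.35 to 0.85 m from the base axis. Payload 8.1 kg.
Tool frame: the origin (TCP) lies at the centre of the arm's flange, where the gripper is bolted on; the fingertips stand 186 mm ahead of it and the grasp point (between the pads) lies 167 mm ahead of it (robot.grasp_offset is the distance from the TCP to the grasp point, in m); z points along the fingers, y is the line along which they close (so a half turn about z gives the same grasp; the last joint's range is limited). The gripper opens to 93 mm and grips with 3 to 60 N. Pads are 15 mm wide; open, the fingers measure 128 mm over their backs; the gripper's body (75 mm by 188 mm) begins 65 mm behind the grasp point.
Start: joints at [1.026, 0.13, 1.488, -0, 1.523, -0.085], TCP at [0.266, 0.538, 0.405] pointing down, gripper open.
Joint ranges: [-2.96, 2.96], [-0.89, 2.26], [0.02, 2.5], [-1.34, 4.48], [0, 2.73], [-2.66, 2.66]. Speed limits (rad/s): [2.39, 2.39, 2.79, 3.14, 3.14, 3.14].

## Interface

Orientations are given as a rotation vector (axis times angle).
In Python, from plant import robot gives the robot as it stands.
- The arm moves only by the tool drive_tool, never from a script. Its argument "moves" is one flat list of numbers, 7 for each row, row after row: the finger opening in mm, from 0 to 93, then the shift along the tool's x, y, z in mm, then the turn, a rotation vector about the tool's x, y, z in degrees. A call has 1 to 8 rows; each row shifts and turns the commanded pose from where the row before left it, along the tool's axes as they then stand; what a row does not reach is not made up. A row lasts 1/10 s, in which the tool goes at most 50 mm and 8.59 degrees, less where a joint would pass 70% of its speed; a pose out of reach is approached as far as the arm can. A call is refused whole if a number of a shift passes 50 or a number of a turn 8.59, either way. A call with a gripper value outside its range is refused whole. The fingers move at their own pace and stop on an object; "grip_force" is the grip in N (left out, the last holds). Time passes only in rows, so rows that do not move let the fingers close. It gives the time, the measured TCP pose, the force, the opening and the grip force at its end, in the units of the state.
- robot.read_state(): the state, without advancing time (a new reading comes with each control period).
- robot.read_camera(name): name is "scene" or "top" or "wrist"; returns a dict with "color" (400x640x3 uint8, red, green, blue), "depth" (400x640 float32, m along the optical axis (not along the pixel's ray), 0 where there is no reading), "mtx" (3x3 intrinsics, pixels), "dist_coeffs" ([k1, k2, p1, p2, k3] as OpenCV has them; the pictures are not rectified), "R" (3x3) and "t" (3): a world point X has camera coordinates R X + t. Camera axes: x right, y down, z forward; pixel columns grow to the right and rows downward; lengths in m; the calibration is good to about 2 mm. A picture is of the moment at which its call begins.
- robot.close_job(): hands the job in; it is judged then, once.
The state is a dict: "t": time; "q": joint angles; "dq": joint speeds; "joint_torque": joint torques, N m; "tool_pos": TCP position; "orientation": TCP orientation; "force": force on the tool from outside, world axes, zero at the start; "wrist_torque": the same for the moment, N m; "opening": finger opening in m; "gripper_force": force on a finger pad.
Only numpy, scipy, OpenCV 4.12 (cv2) and the standard library are available. Lean on these libraries where they do the work, as an engineer would, in place of code of your own. Each camera call takes 0.05 s, during which the arm holds its last target. There are 200 camera calls.

## Working session

There is one attempt and no reset: what is moved stays moved. The work goes in short steps, Python scripts to look and compute and a tool call to move; the robot and the scene stay as the last step left them, time stands still between calls to the robot, and variables do not carry over. Pictures are saved under pics/ and viewed, at most 11 in all, crops included, and the job is handed in when it is done.

Besides the shell and the picture viewer there is one more tool, called after "Call:" in YAML: its name, and indented under it one key for each argument. drive_tool: Moves the arm, as the interface text tells. Its arguments: {"type":"object","properties":{"moves":{"type":"array","items":{"type":"number"}},"grip_force":{"type":"number"}},"required":["moves"]}

```bash
mkdir -p pics; ls; cat > h.py <<'E'
import numpy as np, cv2
from plant import robot
def cam(n):
    c=robot.read_camera(n); return c
def save(c,name,crop=None,s=1):
    im=c["color"][:,:,::-1]
    if crop: x0,y0,x1,y1=crop; im=im[y0:y1,x0:x1]
    cv2.imwrite("pics/"+name,cv2.resize(im,None,fx=s,fy=s,interpolation=cv2.INTER_CUBIC))
def ray(c,px):
    u=cv2.undistortPoints(np.array(px,float).reshape(-1,1,2),c["mtx"],np.array(c["dist_coeffs"])).reshape(-1,2)
    d=np.c_[u,np.ones(len(u))]@c["R"]; o=-c["R"].T@c["t"]; return o,d
def onplane(c,px,z):
    o,d=ray(c,px); return o+d*((z-o[2])/d[:,2])[:,None]
def cloud(c):
    h,w=c["depth"].shape; v,u=np.mgrid[:h,:w]
    o,d=ray(c,np.c_[u.ravel(),v.ravel()]); P=o+d*c["depth"].ravel()[:,None]
    P[c["depth"].ravel()==0]=np.nan
    return P.reshape(h,w,3)
def proj(c,P):
    return cv2.projectPoints(np.array(P,float).reshape(-1,1,3),cv2.Rodrigues(c["R"])[0],np.array(c["t"],float),c["mtx"],np.array(c["dist_coeffs"]))[0].reshape(-1,2)
E
python3 - <<'E'
from h import *
import pickle
d={}
for n in("top","scene"):
    d[n]=cam(n)
pickle.dump(d,open("d0.pkl","wb"))
a=np.vstack([d["top"]["color"],d["scene"]["color"]])[:,:,::-1]
save(d["top"],"top0.png",s=1.25);save(d["scene"],"scene0.png",s=1.25)
s=robot.read_state();print(s["t"],s["tool_pos"],s["orientation"],s["force"])
E
```

```text
pics
0.1 [0.26612184 0.53752959 0.40379911] [-7.15740479e-01 -3.05844113e+00  2.43756653e-03] [-0.05469694 -0.12497412 -0.25171977]
```

View pics/top0.png

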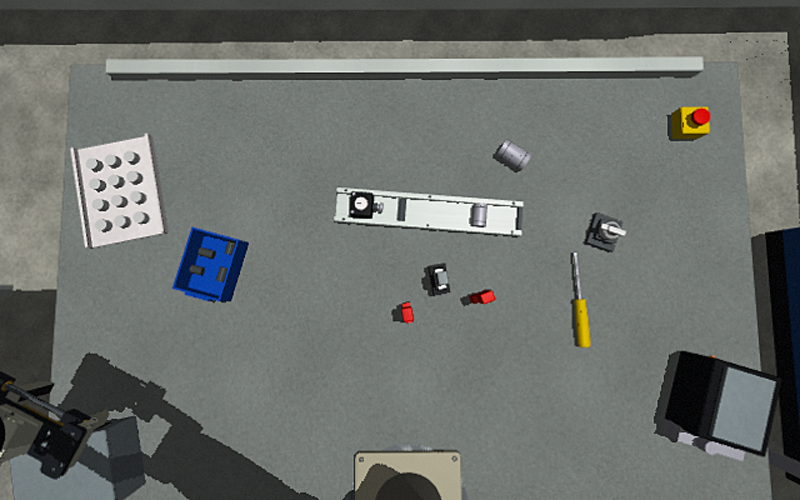

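View pics/scene0.png

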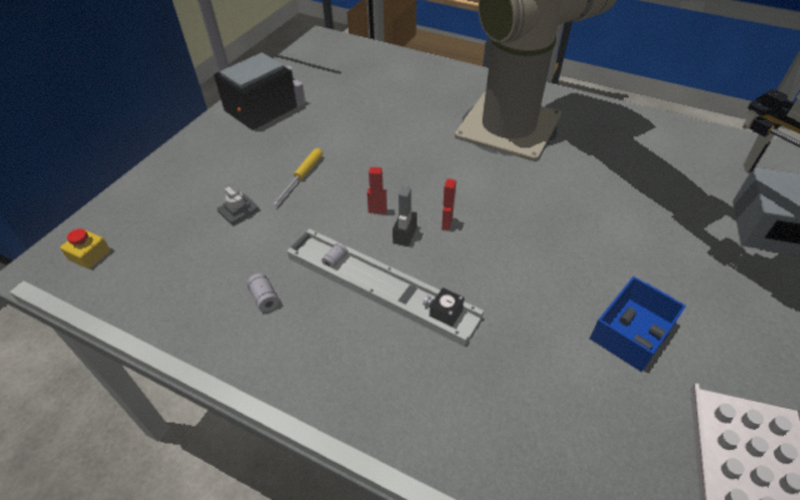

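The top view shows, in picture pixels:
- **Roller candidates:** the small roller in the track at (479,214), and the bigger decoy off the track at (512,155).
- **Paddle candidates:** the grey and white paddle in the black holder at (437,279), and red look-alikes at (404,313) and (483,297).
- **Head:** (362,204), with the hump at (402,208).

I choose the grey paddle and the track roller.

```bash
python3 - <<'E'
from h import *
import pickle
d=pickle.load(open("d0.pkl","rb"))
c=d["top"];P=cloud(c)
save(c,"crop1.png",(250,140,440,270),4)
px=lambda l:np.array(l)/1.25
print("roller",onplane(c,px([[479,214]]),.03).round(3), "hump",onplane(c,px([[402,208]]),.014).round(3),"head",onplane(c,px([[362,204]]),.054).round(3))
print("trackcorners",onplane(c,px([[336,188],[523,203],[521,236],[335,222]]),.024).round(3).tolist())
# holder+paddle by height in region
m=np.zeros((400,640),bool); m[205:245,330:370]=1
for lo,hi in((.035,.05),(.055,.075),(.1,.14)):
    k=m&(P[...,2]>lo)&(P[...,2]<hi); q=P[k]
    if len(q)>4: 
        r=cv2.minAreaRect((q[:,:2]*1000).astype(np.float32)); print(lo,len(q),r,np.median(q[:,2]))
s=robot.read_state();R=cv2.Rodrigues(s["orientation"])[0];print(R.round(3))
w=cam("wrist");save(w,"w0.png")
print(proj(w,[s["tool_pos"]+R@[0,0,.186]]), w["R"]@R, w["R"]@s["tool_pos"]+w["t"])
E
```

```text
roller [[ 0.601 -0.155  0.03 ]] hump [[0.617 0.008 0.014]] head [[0.619 0.091 0.054]]
trackcorners [[0.659, 0.15, 0.024], [0.625, -0.251, 0.024], [0.554, -0.244, 0.024], [0.586, 0.151, 0.024]]
0.035 151 ((464.8927307128906, -67.4521484375), (61.50944137573242, 34.53709411621094), 9.071614265441895) 0.04152938640545878
0.055 35 ((464.5722961425781, -65.92723846435547), (40.03097915649414, 17.0770320892334), 12.370895385742188) 0.06691590206617004
0.1 96 ((464.2607116699219, -67.27195739746094), (23.871604919433594, 21.06947135925293), 1.2211140394210815) 0.12416228606165791
[[-0.896  0.444 -0.001]
 [ 0.444  0.896 -0.001]
 [ 0.    -0.002 -1.   ]]
[[323.58237112 245.09807025]] [[-4.63538493e-05  9.99999983e-01  1.80939782e-04]
 [-9.65544919e-01  2.33040239e-06 -2.60236448e-01]
 [-2.60236443e-01 -1.86768448e-04  9.65544902e-01]] [ 0.00061017  0.07521981 -0.00026597]
```

View pics/crop1.png

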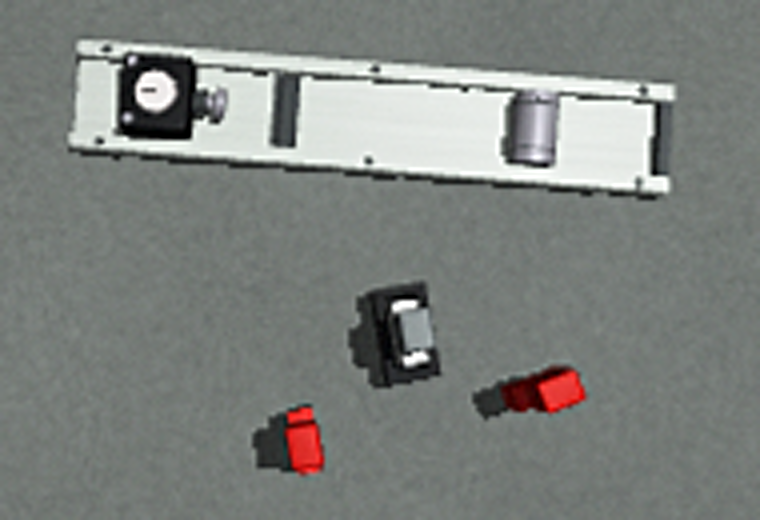

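The crop confirms the choice: the grey grip with white blade stands in the black holder at about (0.465,-0.067), with its long axis about 9° from world x. The small roller lies on the track. I'll move above the holder for a wrist look.

Call:
drive_tool:
  moves: [60,-20,-20,0,0,0,0,60,-35,-35,0,0,0,0,60,-35,-35,0,0,0,0,60,-35,-35,0,0,0,0,60,-35,-35,0,0,0,0,60,-35,-35,0,0,0,0,60,-35,-35,0,0,0,0,60,-35,-35,0,0,0,0]

```text
t: 0.95
tool_pos: [0.3861, 0.1808, 0.4047]
orientation: [0.715, 3.059, 0.0]
force: [1.9, 0.3, 0.4]
opening: 0.0599
gripper_force: 0.0
```

Call:
drive_tool:
  moves: [60,-35,-35,0,0,0,0,60,-35,-35,0,0,0,0,60,-35,-35,0,0,0,0,60,-35,-35,0,0,0,0,60,-35,-35,0,0,0,0,60,-7,-14,0,0,0,-8,60,0,0,0,0,0,-8,60,0,0,0,0,0,-8]

```text
t: 1.75
tool_pos: [0.4652, -0.0685, 0.4043]
orientation: [-0.059, -3.14, -0.0]
force: [0.3, 0.3, -0.3]
opening: 0.06
gripper_force: 0.0
```

Call:
drive_tool:
  moves: [60,0,0,0,0,0,-8,60,0,0,0,0,0,-3.3,60,0,0,0,0,0,0,60,0,0,0,0,0,0]

```text
t: 2.15
tool_pos: [0.4653, -0.0675, 0.4046]
orientation: [0.242, -3.132, -0.0]
force: [0.1, 0.5, -1.0]
opening: 0.0601
gripper_force: 0.0
```

```bash
python3 - <<'E'
from h import *
import pickle
w=cam("wrist");save(w,"w1.png",s=1.25);pickle.dump(w,open("w1.pkl","wb"))
s=robot.read_state();print(s["t"],s["tool_pos"],cv2.Rodrigues(s["orientation"])[0].round(3),s["force"],s["opening"],s["q"])
P=cloud(w)
print("frac depth",(w["depth"]>0).mean())
pr=proj(w,[[.465,-.067,.125],[.465,-.067,.042]]);print(pr)
E
```

```text
2.2 [ 0.46527873 -0.06747549  0.40459897] [[-0.988 -0.154 -0.   ]
 [-0.154  0.988  0.   ]
 [ 0.     0.    -1.   ]] [-0.02809423  0.18604072 -0.0651697 ] 0.060178647987644315 [-2.53128206e-01 -2.27886415e-01  1.83508791e+00 -1.99815838e-05
  1.53467517e+00 -1.97837959e+00]
frac depth 0.996
[[323.28056678 203.42345242]
 [323.11960649 184.3698144 ]]
```

View pics/w1.png

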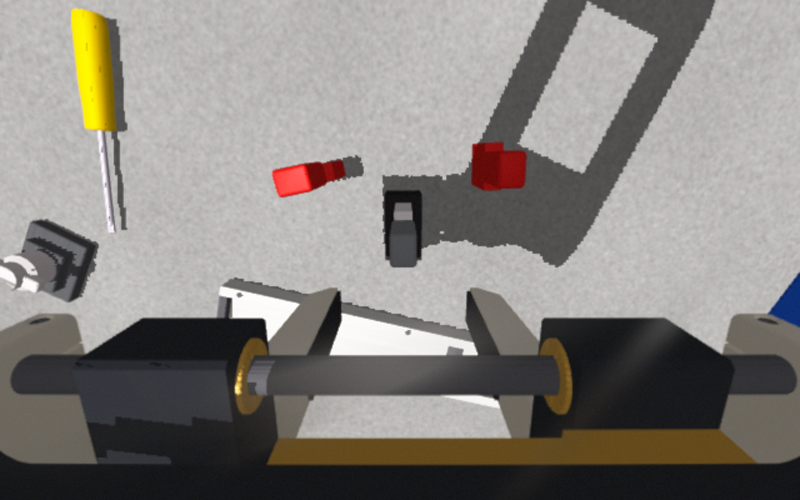

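The wrist view shows the grey grip over the black holder at (403,230). The red look-alikes are at (310,175) and (498,166), and the track is partly hidden behind the fingers. Next I measure the grip and the holder.

```bash
python3 - <<'E'
from h import *
import pickle
w=pickle.load(open("w1.pkl","rb"))
P=cloud(w); m=np.zeros((400,640),bool); m[140:222,300:350]=1
for lo,hi in((.036,.048),(.06,.075),(.115,.135)):
    q=P[m&(P[...,2]>lo)&(P[...,2]<hi)]
    print(lo,len(q),cv2.minAreaRect((q[:,:2]*1000).astype(np.float32)),np.median(q[:,2]), q.min(0).round(4),q.max(0).round(4))
E
```

```text
0.036 635 ((462.24365234375, -68.63085174560547), (61.376861572265625, 34.50551986694336), 9.067456245422363) 0.04224745148347364 [ 0.4295 -0.0903  0.036 ] [ 0.4951 -0.0475  0.0477]
0.06 137 ((446.84356689453125, -72.15765380859375), (8.552070617675781, 18.03814697265625), 15.232440948486328) 0.06717271145467452 [ 0.4418 -0.0797  0.0604] [ 0.4533 -0.0632  0.0747]
0.115 627 ((462.15289306640625, -68.54824829101562), (25.634342193603516, 19.964080810546875), 9.332015991210938) 0.1249449234133081 [ 0.4487 -0.0799  0.1152] [ 0.4756 -0.0573  0.127 ]
```

Call:
drive_tool:
  moves: [60,3,-0.6,10,0,0,0,60,0,0,35,0,0,-0.3,60,0,0,40,0,0,0,60,0,0,30,0,0,0,60,0,0,15,0,0,0,60,0,0,8.5,0,0,0,60,0,0,0,0,0,0]

```text
t: 2.9
tool_pos: [0.4617, -0.0684, 0.2648]
orientation: [0.253, -3.129, -0.001]
force: [-0.5, -0.7, 0.3]
opening: 0.0599
gripper_force: 0.0
```

Call:
drive_tool:
  moves: [10,0,0,0,0,0,0,10,0,0,0,0,0,0,10,0,0,0,0,0,0,10,0,0,0,0,0,0,10,0,0,0,0,0,0]
  grip_force: 40

```text
t: 3.4
tool_pos: [0.4626, -0.0686, 0.2667]
orientation: [-0.253, 3.131, -0.0]
force: [-0.1, -0.7, 0.7]
opening: 0.0244
gripper_force: 0.0
```

Call:
drive_tool:
  moves: [10,0,0,0,0,0,0,10,0,0,0,0,0,0,10,0,0,0,0,0,0,10,0,0,0,0,0,0]
  grip_force: 40

```text
t: 3.8
tool_pos: [0.4626, -0.0686, 0.2665]
orientation: [-0.253, 3.131, -0.0]
force: [-0.6, -0.7, 3.1]
opening: 0.0196
gripper_force: 40.0
```

```bash
python3 - <<'E'
from h import *
s=robot.read_state();print(s)
E
```

```text
{'t': 3.8, 'q': array([-2.56890998e-01, -1.18913475e-01,  1.99825244e+00,  1.82931941e-06,
        1.26182148e+00, -1.98925876e+00]), 'dq': array([-9.57701979e-04,  1.39843711e-03,  2.96715616e-04, -4.95515769e-04,
        1.63049566e-03, -5.80808847e-05]), 'joint_torque': array([ 2.34464515e-02, -3.79417992e+01, -4.41275775e+01,  5.13554562e-05,
       -1.11135507e-01,  9.61037367e-04]), 'tool_pos': array([ 0.46261015, -0.06858799,  0.2664942 ]), 'orientation': array([-2.53486029e-01,  3.13093970e+00, -2.22308898e-04]), 'force': array([-0.61030055, -0.71619712,  3.08279565]), 'wrist_torque': array([ 0.08449941,  0.07405143, -0.01305184]), 'gripper_force': 39.99796807765961, 'opening': 0.019567106403854024}
```

Call:
drive_tool:
  moves: [10,0,0,-4,0,0,0,10,0,0,-10,0,0,0,10,0,0,-20,0,0,0,10,0,0,-25,0,0,0,10,0,0,-21,0,0,0,10,-10,-12,0,0,0,0,10,-20,-25,0,0,0,0,10,-24,-29,0,0,0,0]

```text
t: 4.6
tool_pos: [0.5269, -0.1252, 0.3474]
orientation: [-0.255, 3.13, -0.0]
force: [0.0, 0.7, 0.1]
opening: 0.0197
gripper_force: 40.0
```

Call:
drive_tool:
  moves: [10,-24,-30,0,0,0,0,10,-21,-26,0,0,0,0,10,-15,-19,0,0,0,3,10,0,0,0,0,0,5,10,0,0,0,0,0,5,10,0,0,0,0,0,1.1,10,0,0,0,0,0,0,10,0,0,0,0,0,0]

```text
t: 5.4
tool_pos: [0.5976, -0.1893, 0.3465]
orientation: [0.129, 3.139, -0.0]
force: [-0.5, 0.8, -1.4]
opening: 0.0195
gripper_force: 40.0
```

```bash
python3 - <<'E'
from h import *
import pickle
w=cam("wrist");save(w,"w2.png",s=1.25);pickle.dump(w,open("w2.pkl","wb"))
s=robot.read_state();print(s["t"],s["tool_pos"],cv2.Rodrigues(s["orientation"])[0].round(4),s["force"],s["opening"])
E
```

```text
5.45 [ 0.5975824  -0.1892637   0.34648722] [[-9.966e-01  8.270e-02  1.000e-04]
 [ 8.270e-02  9.966e-01 -1.000e-04]
 [-1.000e-04 -1.000e-04 -1.000e+00]] [-0.29901868  0.82267232 -0.82746823] 0.020114670943032365
```

View pics/w2.png

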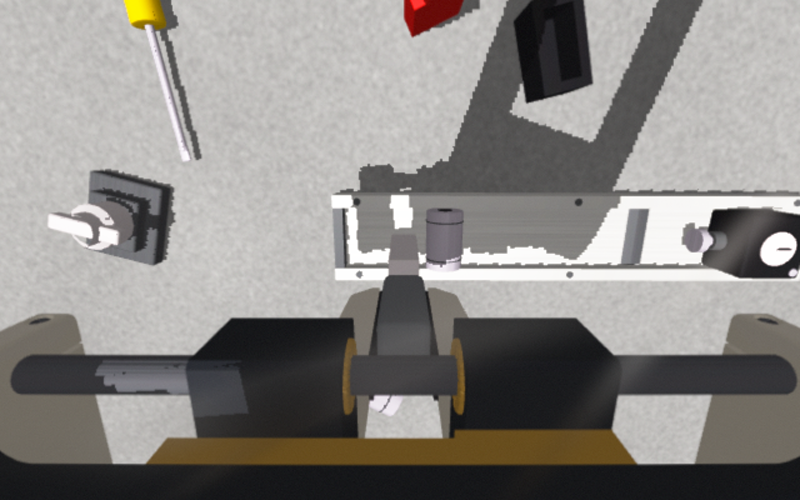

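The paddle is held above the track at (402,240), between the end bar and the roller at (444,238). The hump is at (636,236), the plunger at (700,240) and the head at (765,245). I'll measure these.

```bash
python3 - <<'E'
from h import *
import pickle
w=pickle.load(open("w2.pkl","rb"))
P=cloud(w); X,Y,Z=P[...,0],P[...,1],P[...,2]
v,u=np.mgrid[:400,:640]
reg=(v>150)&(v<228)&(u>262)
def edge(rows,sgn,z):  # outer cheek edges via depth height jump
    pts=[]
    for cx in range(280,560,8):
        col=np.where((Z[150:228,cx]>.019)&(Z[150:228,cx]<.028))[0]+150
        if len(col)==0: continue
        pts.append((cx,col.min(),col.max()))
    return np.array(pts)
e=edge(0,0,0)
for j in(1,2):
    Q=onplane(w,np.c_[e[:,0],e[:,j]+(-.5 if j==1 else .5)],.024)
    k=np.ones(len(Q),bool)
    for _ in range(4):
        p=np.polyfit(Q[k,1],Q[k,0],1); r=Q[:,0]-np.polyval(p,Q[:,1]); k=abs(r)<.002
    print("edge",j,p.round(4),k.sum(),"x at y=-.15,0:",np.polyval(p,[-.15,0]).round(4))
# roller
q=P[reg&(u>335)&(u<375)&(Z>.034)&(Z<.05)]
print("roller",len(q),cv2.minAreaRect((q[:,:2]*1000).astype(np.float32)),q[:,2].max(), q.min(0),q.max(0))
# head
q=P[(v>150)&(v<228)&(u>560)&(Z>.050)&(Z<.06)]
print("head",len(q),cv2.minAreaRect((q[:,:2]*1000).astype(np.float32)),np.median(q[:,2]))
# plunger
q=P[(v>170)&(v<215)&(u>535)&(u<580)&(Z>.025)&(Z<.04)]
print("pl",len(q),q.min(0).round(4),q.max(0).round(4))
q=P[(v>150)&(v<228)&(u>335)&(u<560)&(Z>.005)&(Z<.017)];print("floor",np.median(q[:,2]))
# hump dark columns at row 190
print(w["color"][188,490:530].sum(1)//3)
print(onplane(w,[[636/1.25,236/1.25],[700/1.25,240/1.25]],.014))
# blade
q=P[(v>150)&(v<228)&(u>300)&(u<340)&(Z>.07)&(Z<.12)];print("blade",len(q),q.min(0).round(4),q.max(0).round(4))
E
```

```text
edge 1 [0.0816 0.5747] 35 x at y=-.15,0: [0.5625 0.5747]
edge 2 [0.0828 0.6478] 31 x at y=-.15,0: [0.6354 0.6478]
roller 1224 ((597.8087768554688, -156.52328491210938), (26.66037368774414, 48.088687896728516), 85.64178466796875) 0.04429448062190766 [ 0.57307307 -0.1712477   0.03402644] [ 0.62215762 -0.14189644  0.04429448]
head 2291 ((619.077880859375, 92.876220703125), (46.95919418334961, 49.859195709228516), 86.33980560302734) 0.05416819062778727
pl 644 [0.5961 0.0479 0.025 ] [0.6417 0.0735 0.0385]
floor 0.012285424779993392
[247 247 246 247 247 247 247 247 246 229 153 139 137 137 133 135 135 130
 119 113 111 110 109 109 111 148 225 246 247 247 247 247 247 247 247 247
 247 247 247 247]
[[0.61254701 0.01032981 0.014     ]
 [0.62068798 0.06609047 0.014     ]]
blade 188 [ 0.577  -0.1959  0.09  ] [ 0.5795 -0.1801  0.1193]
```

Track centreline: x = 0.6112 + 0.0822·y, and the head origin is at y ≈ 0.044, which the hump position confirms. I'll centre the paddle, lower it and approach.

Call:
drive_tool:
  moves: [10,1.9,0,10,0,0,0,10,0,0,20,0,0,0,10,0,0,20,0,0,0,10,0,0,12,0,0,0,10,0,0,6,0,0,0,10,0,0,2,0,0,0,10,0,0,0,0,0,0]

```text
t: 6.15
tool_pos: [0.596, -0.1893, 0.2766]
orientation: [0.133, 3.138, -0.0]
force: [0.5, 1.1, -1.7]
opening: 0.0197
gripper_force: 40.0
```

Call:
drive_tool:
  moves: [10,0,1,0,0,0,0,10,0,1.5,0,0,0,0,10,0,1.5,0,0,0,0,10,0,1,0,0,0,0,10,0,1,0,0,0,0,10,0,1,0,0,0,0,10,0,1,0,0,0,0,10,0,1,0,0,0,0]

```text
t: 6.95
tool_pos: [0.5965, -0.1802, 0.2762]
orientation: [-0.133, -3.139, 0.0]
force: [-0.4, 0.2, -1.2]
opening: 0.02
gripper_force: 40.0
```

```bash
python3 - <<'E'
from h import *
import pickle
w=cam("wrist");save(w,"w3.png",s=1.25);pickle.dump(w,open("w3.pkl","wb"))
s=robot.read_state();print(s["t"],s["tool_pos"],cv2.Rodrigues(s["orientation"])[0].round(4),s["force"],s["opening"])
E
```

```text
7.0 [ 0.59654707 -0.18007168  0.27618549] [[-9.964e-01  8.440e-02 -1.000e-04]
 [ 8.440e-02  9.964e-01  1.000e-04]
 [ 1.000e-04  1.000e-04 -1.000e+00]] [ 0.81509181 -0.52065428 -1.63925971] 0.019773445227264756
```

View pics/w3.png

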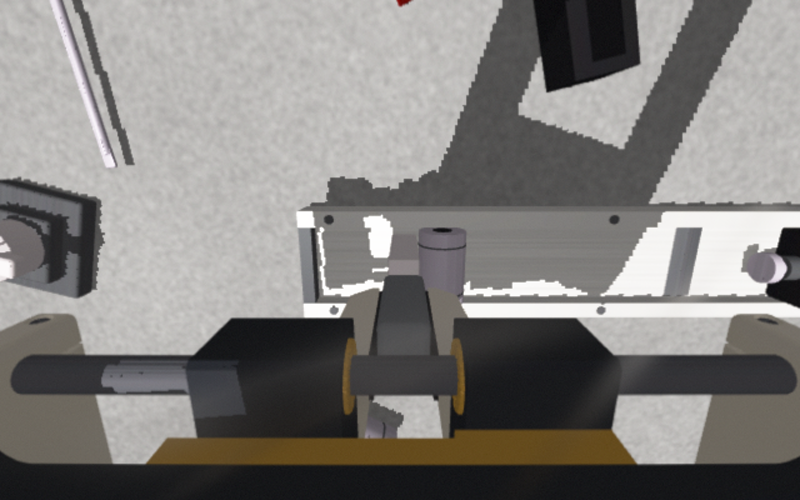

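The blade (400,255) is in the lane just behind the roller (441,260), centred and parallel. I start pushing gently.

Call:
drive_tool:
  moves: [10,0,1,0,0,0,0,10,0,1.5,0,0,0,0,10,0,2,0,0,0,0,10,0,2.5,0,0,0,0,10,0,3,0,0,0,0,10,0,3,0,0,0,0,10,0,3,0,0,0,0,10,0,3,0,0,0,0]

```text
t: 7.8
tool_pos: [0.5982, -0.161, 0.2762]
orientation: [-0.133, -3.139, 0.0]
force: [0.1, -0.2, -1.4]
opening: 0.0196
gripper_force: 40.0
```

Call:
drive_tool:
  moves: [10,0,3,0,0,0,0,10,0,3,0,0,0,0,10,0,3,0,0,0,0,10,0,3,0,0,0,0,10,0,3,0,0,0,0,10,0,3,0,0,0,0,10,0,3,0,0,0,0,10,0,3,0,0,0,0]

```text
t: 8.6
tool_pos: [0.6002, -0.1372, 0.2762]
orientation: [-0.133, -3.139, -0.0]
force: [-0.8, 0.1, -1.7]
opening: 0.0198
gripper_force: 40.0
```

```bash
cat >> h.py <<'E'
def rol():
    "roller top strip from wrist depth, track-centre coordinates"
    w=cam("wrist");P=cloud(w);Z=P[...,2];s=robot.read_state();p=s["tool_pos"]
    dy=(P[...,1]-p[1]);xc=.6112+.0822*P[...,1]
    q=P[(Z>.034)&(Z<.05)&(abs(P[...,0]-xc+.010)<.012)&(dy>0.009)&(dy<.09)]
    if len(q): print("roller y",q[:,1].min().round(4),q[:,1].max().round(4),"top at",np.median(q[q[:,2]>np.percentile(q[:,2],85),1]).round(4),len(q), "zmax",np.percentile(q[:,2],98).round(4))
    print(s["t"],p,s["force"].round(2),"wt",s["wrist_torque"].round(3),"open",round(s["opening"],4), "xerr",round(p[0]-.6112-.0822*p[1],4))
    return w
E
python3 -c "
from h import *
rol()"
```

```text
roller y -0.1272 -0.0998 top at -0.1137 1017 zmax 0.0428
8.65 [ 0.60023042 -0.13677383  0.27622936] [-0.53  0.19 -0.45] wt [ 0.036 -0.034 -0.011] open 0.0198 xerr 0.0003
```

Call:
drive_tool:
  moves: [10,0,3,0,0,0,0,10,0,3,0,0,0,0,10,0,3,0,0,0,0,10,0,3,0,0,0,0,10,0,3,0,0,0,0,10,0,3,0,0,0,0,10,0,3,0,0,0,0,10,0,3,0,0,0,0]

```text
t: 9.45
tool_pos: [0.6022, -0.1132, 0.2762]
orientation: [-0.133, -3.139, 0.0]
force: [0.5, -0.4, -1.1]
opening: 0.0199
gripper_force: 40.0
```

Call:
drive_tool:
  moves: [10,0,3,0,0,0,0,10,0,3,0,0,0,0,10,0,3,0,0,0,0,10,0,3,0,0,0,0,10,0,3,0,0,0,0,10,0,3,0,0,0,0,10,0,3,0,0,0,0,10,0,3,0,0,0,0]

```text
t: 10.25
tool_pos: [0.6042, -0.0894, 0.2762]
orientation: [-0.133, -3.139, 0.0]
force: [1.2, -0.5, 0.1]
opening: 0.0201
gripper_force: 40.0
```

Call:
drive_tool:
  moves: [10,0,3,0,0,0,0,10,0,3,0,0,0,0,10,0,3,0,0,0,0,10,0,3,0,0,0,0,10,0,3,0,0,0,0,10,0,3,0,0,0,0,10,0,3,0,0,0,0,10,0,3,0,0,0,0]

```text
t: 11.05
tool_pos: [0.6063, -0.0655, 0.2762]
orientation: [0.133, 3.139, -0.0]
force: [-0.5, 0.0, -0.6]
opening: 0.0198
gripper_force: 40.0
```

Call:
drive_tool:
  moves: [10,0,3,0,0,0,0,10,0,2.8,0,0,0,0,10,0,2.6,0,0,0,0,10,0,2.4,0,0,0,0,10,0,2.2,0,0,0,0,10,0,2,0,0,0,0,10,0,1.8,0,0,0,0,10,0,1.6,0,0,0,0]

```text
t: 11.85
tool_pos: [0.6078, -0.0472, 0.2762]
orientation: [0.133, 3.139, -0.0]
force: [-0.7, -0.4, -1.2]
opening: 0.0194
gripper_force: 40.0
```

```bash
python3 -c "
from h import *
rol()"
```

```text
roller y -0.0372 -0.0096 top at -0.024 1018 zmax 0.0427
11.9 [ 0.60780828 -0.0469897   0.27620931] [ 0.02  0.64 -1.74] wt [ 0.047 -0.088  0.001] open 0.0197 xerr 0.0005
```

Call:
drive_tool:
  moves: [10,0,1.5,0,0,0,0,10,0,1.5,0,0,0,0,10,0,1.5,0,0,0,0,10,0,1.5,0,0,0,0,10,0,1.5,0,0,0,0,10,0,1.5,0,0,0,0,10,0,1.5,0,0,0,0,10,0,1.5,0,0,0,0]

```text
t: 12.7
tool_pos: [0.6088, -0.0353, 0.2762]
orientation: [-0.133, -3.139, 0.0]
force: [-0.7, 0.1, -0.4]
opening: 0.0199
gripper_force: 40.0
```

Call:
drive_tool:
  moves: [10,0,1.5,0,0,0,0,10,0,1.5,0,0,0,0,10,0,1.5,0,0,0,0,10,0,1.3,0,0,0,0,10,0,1.2,0,0,0,0,10,0,1,0,0,0,0,10,0,1,0,0,0,0,10,0,1,0,0,0,0]

```text
t: 13.5
tool_pos: [0.6097, -0.0254, 0.2762]
orientation: [-0.133, -3.139, 0.0]
force: [-0.3, -0.9, -1.6]
opening: 0.0198
gripper_force: 40.0
```

Call:
drive_tool:
  moves: [10,0,1,0,0,0,0,10,0,1,0,0,0,0,10,0,1,0,0,0,0,10,0,1,0,0,0,0,10,0,1,0,0,0,0,10,0,1,0,0,0,0,10,0,1,0,0,0,0,10,0,1,0,0,0,0]

```text
t: 14.3
tool_pos: [0.6104, -0.0174, 0.2762]
orientation: [0.133, 3.139, 0.0]
force: [-0.1, -1.1, -2.5]
opening: 0.0197
gripper_force: 40.0
```

```bash
python3 -c "
from h import *
rol()"
```

```text
roller y -0.0077 0.0728 top at 0.041 1507 zmax 0.0484
14.35 [ 0.61036212 -0.01718442  0.27624272] [-0.7  -1.22  0.24] wt [-0.225  0.069 -0.002] open 0.0195 xerr 0.0006
```

Call:
drive_tool:
  moves: [10,0,0.8,0,0,0,0,10,0,0.8,0,0,0,0,10,0,0.8,0,0,0,0,10,0,0.8,0,0,0,0,10,0,0.8,0,0,0,0,10,0,0.8,0,0,0,0,10,0,0.8,0,0,0,0,10,0,0.8,0,0,0,0]

```text
t: 15.15
tool_pos: [0.6109, -0.011, 0.2762]
orientation: [-0.133, -3.139, -0.0]
force: [-0.0, -0.1, -0.8]
opening: 0.0195
gripper_force: 40.0
```

Call:
drive_tool:
  moves: [10,0,0.8,0,0,0,0,10,0,0.8,0,0,0,0,10,0,0.8,0,0,0,0,10,0,0.8,0,0,0,0,10,0,0.8,0,0,0,0,10,0,0.8,0,0,0,0,10,0,0.8,0,0,0,0,10,0,0.8,0,0,0,0]

```text
t: 15.95
tool_pos: [0.6114, -0.0047, 0.2762]
orientation: [0.133, 3.139, -0.0]
force: [0.7, -0.1, -1.0]
opening: 0.02
gripper_force: 40.0
```

```bash
python3 -c "
from h import *
w=rol();save(w,'w4.png',(250,140,640,290),2)"
```

```text
roller y 0.0046 0.0731 top at 0.0708 1424 zmax 0.0484
16.0 [ 0.61142846 -0.00453964  0.27622544] [-0.29  0.18 -1.77] wt [0.049 0.004 0.012] open 0.0197 xerr 0.0006
```

View pics/w4.png

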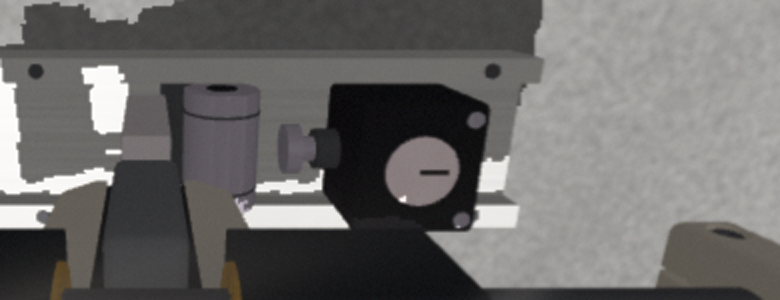

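The roller (221,140) is past the hump, about 8–10 mm short of the plunger disc (290,148), and the blade is just behind it.

Call:
drive_tool:
  moves: [10,0,0.8,0,0,0,0,10,0,0.8,0,0,0,0,10,0,0.8,0,0,0,0,10,0,0.8,0,0,0,0,10,0,0.8,0,0,0,0,10,0,0.8,0,0,0,0,10,0,0.8,0,0,0,0,10,0,0.8,0,0,0,0]

```text
t: 16.8
tool_pos: [0.612, 0.0018, 0.2762]
orientation: [0.133, 3.139, -0.0]
force: [-0.3, -0.3, -1.8]
opening: 0.0197
gripper_force: 40.0
```

Call:
drive_tool:
  moves: [10,0,0.6,0,0,0,0,10,0,0.6,0,0,0,0,10,0,0.6,0,0,0,0,10,0,0.5,0,0,0,0,10,0,0.5,0,0,0,0,10,0,0.5,0,0,0,0,10,0,0.5,0,0,0,0]

```text
t: 17.5
tool_pos: [0.6123, 0.0055, 0.2762]
orientation: [-0.133, -3.139, 0.0]
force: [-0.3, -0.4, -2.1]
opening: 0.0197
gripper_force: 40.0
```

```bash
cat > f.py <<'E'
from h import *
import numpy as np
F=[];
for _ in range(2):
    w=cam("wrist"); s=robot.read_state();F.append(s["force"]@[.082,.9966,0]);
print("Falong",np.round(F,2),s["tool_pos"].round(5),"wt",s["wrist_torque"].round(3),"F",s["force"].round(2))
E
python3 f.py
```

```text
Falong [0.72 0.12] [0.61228 0.00554 0.27622] wt [ 0.002 -0.065 -0.03 ] F [-0.41  0.16 -0.84]
```

Call:
drive_tool:
  moves: [10,0,0.4,0,0,0,0,10,0,0.4,0,0,0,0,10,0,0.4,0,0,0,0,10,0,0.4,0,0,0,0,10,0,0.4,0,0,0,0,10,0,0.4,0,0,0,0]

```text
t: 18.2
tool_pos: [0.6125, 0.0079, 0.2762]
orientation: [-0.133, -3.139, -0.0]
force: [-0.1, 0.3, -1.5]
opening: 0.0201
gripper_force: 40.0
```

Call:
drive_tool:
  moves: [10,0,0.4,0,0,0,0,10,0,0.4,0,0,0,0,10,0,0.4,0,0,0,0]

```text
t: 18.5
tool_pos: [0.6126, 0.0091, 0.2762]
orientation: [0.133, 3.139, -0.0]
force: [-0.4, -0.9, -1.4]
opening: 0.0201
gripper_force: 40.0
```

Call:
drive_tool:
  moves: [10,0,0.4,0,0,0,0,10,0,0.4,0,0,0,0,10,0,0.4,0,0,0,0]

```text
t: 18.8
tool_pos: [0.6127, 0.0103, 0.2762]
orientation: [0.133, 3.139, 0.0]
force: [-0.4, -0.3, -1.4]
opening: 0.0198
gripper_force: 40.0
```

Call:
drive_tool:
  moves: [10,0,0.4,0,0,0,0,10,0,0.4,0,0,0,0,10,0,0.4,0,0,0,0]

```text
t: 19.1
tool_pos: [0.6128, 0.0115, 0.2762]
orientation: [-0.133, -3.139, -0.0]
force: [0.1, 0.0, -1.2]
opening: 0.0196
gripper_force: 40.0
```

```bash
python3 f.py;  python3 -c "
from h import *
w=rol();save(w,'w5.png',(250,140,640,290),2)"
```

```text
Falong [-0.13 -0.25] [0.61278 0.01151 0.27623] wt [ 0.044 -0.019 -0.032] F [-0.52 -0.2  -0.83]
roller y 0.0205 0.0731 top at 0.0393 1385 zmax 0.0479
19.25 [0.61278307 0.01146324 0.27621698] [-0.71  0.63 -1.68] wt [-0.001  0.031  0.013] open 0.0198 xerr 0.0006
```

View pics/w5.png

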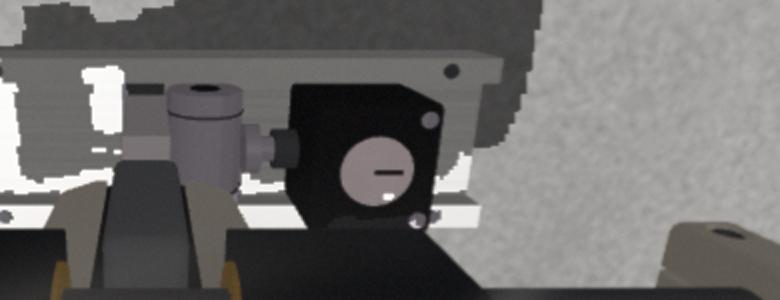

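The roller now sits just at the plunger (disc edge at 245), with the blade touching it. I continue in small steps.

Call:
drive_tool:
  moves: [10,0,0.4,0,0,0,0,10,0,0.4,0,0,0,0,10,0,0.4,0,0,0,0]

```text
t: 19.55
tool_pos: [0.6129, 0.0126, 0.2763]
orientation: [0.133, 3.139, -0.001]
force: [-0.2, -1.8, -0.9]
opening: 0.0198
gripper_force: 40.0
```

Call:
drive_tool:
  moves: [10,0,0.4,0,0,0,0,10,0,0.4,0,0,0,0,10,0,0.4,0,0,0,0]

```text
t: 19.85
tool_pos: [0.613, 0.0133, 0.2763]
orientation: [-0.133, -3.139, 0.002]
force: [-1.3, -4.1, -0.1]
opening: 0.0195
gripper_force: 40.0
```

Call:
drive_tool:
  moves: [10,0,0.4,0,0,0,0,10,0,0.4,0,0,0,0]

```text
t: 20.05
tool_pos: [0.6131, 0.0142, 0.2763]
orientation: [0.133, 3.139, -0.001]
force: [-1.7, -4.3, -1.4]
opening: 0.0197
gripper_force: 40.0
```

Call:
drive_tool:
  moves: [10,0,0.4,0,0,0,0,10,0,0.4,0,0,0,0]

```text
t: 20.25
tool_pos: [0.6131, 0.015, 0.2763]
orientation: [0.133, 3.139, -0.001]
force: [-1.1, -5.4, -0.5]
opening: 0.0199
gripper_force: 40.0
```

```bash
python3 f.py
```

```text
Falong [-5.8  -4.86] [0.61313 0.01503 0.27632] wt [-1.307  0.158 -0.012] F [-1.04 -4.79 -0.5 ]
```

Call:
drive_tool:
  moves: [10,0,0.4,0,0,0,0,10,0,0.4,0,0,0,0,10,0,0.4,0,0,0,0]

```text
t: 20.65
tool_pos: [0.6132, 0.0161, 0.2763]
orientation: [-0.133, -3.139, 0.002]
force: [-0.8, -5.4, 0.2]
opening: 0.0198
gripper_force: 40.0
```

Call:
drive_tool:
  moves: [10,0,0.3,0,0,0,0,10,0,0.3,0,0,0,0,10,0,0.3,0,0,0,0]

```text
t: 20.95
tool_pos: [0.6133, 0.017, 0.2763]
orientation: [0.133, 3.139, -0.002]
force: [-0.3, -5.7, -0.5]
opening: 0.0196
gripper_force: 40.0
```

```bash
python3 f.py
```

```text
Falong [-5.95 -6.18] [0.6133  0.01699 0.27631] wt [-1.435  0.239  0.034] F [-1.15 -6.1   0.35]
```

Call:
drive_tool:
  moves: [10,0,0.3,0,0,0,0,10,0,0.3,0,0,0,0]

```text
t: 21.25
tool_pos: [0.6133, 0.0175, 0.2763]
orientation: [-0.133, -3.139, 0.002]
force: [-1.0, -6.1, 0.2]
opening: 0.0195
gripper_force: 40.0
```

Call:
drive_tool:
  moves: [10,0,0.2,0,0,0,0,10,0,0.2,0,0,0,0]

```text
t: 21.45
tool_pos: [0.6134, 0.0179, 0.2763]
orientation: [-0.133, -3.139, 0.002]
force: [-1.1, -5.9, -1.2]
opening: 0.0197
gripper_force: 40.0
```

```bash
python3 f.py
```

```text
Falong [-5.87 -5.83] [0.61338 0.01792 0.27629] wt [-1.518  0.233  0.01 ] F [-1.01 -5.76  0.25]
```

Call:
drive_tool:
  moves: [10,0,0.2,0,0,0,0,10,0,0.2,0,0,0,0]

```text
t: 21.75
tool_pos: [0.6134, 0.0183, 0.2763]
orientation: [-0.133, -3.139, 0.002]
force: [-1.6, -5.8, -0.4]
opening: 0.0202
gripper_force: 40.0
```

Call:
drive_tool:
  moves: [10,0,0.2,0,0,0,0]

```text
t: 21.85
tool_pos: [0.6134, 0.0185, 0.2763]
orientation: [-0.133, -3.139, 0.002]
force: [-1.5, -6.9, -0.1]
opening: 0.0198
gripper_force: 40.0
```

```bash
python3 f.py
```

```text
Falong [-7.09 -6.54] [0.61343 0.01847 0.27632] wt [-1.577  0.222  0.013] F [ 0.74 -6.62 -0.27]
```

Call:
drive_tool:
  moves: [10,0,0.2,0,0,0,0]

```text
t: 22.05
tool_pos: [0.6135, 0.0186, 0.2763]
orientation: [0.133, 3.139, -0.002]
force: [-1.6, -5.8, -0.6]
opening: 0.0197
gripper_force: 40.0
```

Call:
drive_tool:
  moves: [10,0,0.15,0,0,0,0]

```text
t: 22.15
tool_pos: [0.6135, 0.0188, 0.2763]
orientation: [-0.133, -3.139, 0.002]
force: [-0.5, -6.9, 0.4]
opening: 0.0196
gripper_force: 40.0
```

```bash
python3 f.py
```

```text
Falong [-5.91 -6.98] [0.61345 0.0188  0.27629] wt [-1.625  0.261  0.009] F [-1.09 -6.92 -0.25]
```

Call:
drive_tool:
  moves: [10,0,0.2,0,0,0,0,10,0,0.2,0,0,0,0]

```text
t: 22.45
tool_pos: [0.6135, 0.0191, 0.2763]
orientation: [-0.133, -3.139, 0.002]
force: [-0.1, -7.3, -0.5]
opening: 0.0198
gripper_force: 40.0
```

Call:
drive_tool:
  moves: [10,0,0.2,0,0,0,0]

```text
t: 22.55
tool_pos: [0.6135, 0.0192, 0.2763]
orientation: [-0.133, -3.139, 0.003]
force: [-1.5, -6.7, -0.2]
opening: 0.0203
gripper_force: 40.0
```

```bash
python3 f.py
```

```text
Falong [-6.81 -6.15] [0.61353 0.01921 0.27634] wt [-1.857  0.278  0.069] F [-1.29 -6.07  0.17]
```

Call:
drive_tool:
  moves: [10,0,0.2,0,0,0,0,10,0,0,0,0,0,0]

```text
t: 22.85
tool_pos: [0.6135, 0.0193, 0.2763]
orientation: [-0.133, -3.139, 0.003]
force: [-0.6, -8.2, -0.1]
opening: 0.0199
gripper_force: 40.0
```

```bash
python3 f.py
```

```text
Falong [-8.27 -8.13] [0.61351 0.01929 0.27631] wt [-1.967  0.269  0.083] F [-0.76 -8.09  0.29]
```

Call:
drive_tool:
  moves: [10,0,0.15,0,0,0,0]

```text
t: 23.05
tool_pos: [0.6135, 0.0194, 0.2763]
orientation: [-0.133, -3.139, 0.003]
force: [-1.5, -8.9, 0.0]
opening: 0.0195
gripper_force: 40.0
```

```bash
python3 f.py
```

```text
Falong [-8.03 -8.82] [0.61353 0.01938 0.27632] wt [-2.104  0.283  0.043] F [-1.24 -8.75 -0.44]
```

The plunger is on its hard stop (stiffness jumped to about 4 N/mm). I press to about 10 N and hold.

Call:
drive_tool:
  moves: [10,0,0.2,0,0,0,0,10,0,0.2,0,0,0,0,10,0,0,0,0,0,0,10,0,0,0,0,0,0]

```text
t: 23.55
tool_pos: [0.6136, 0.0195, 0.2764]
orientation: [-0.134, -3.139, 0.004]
force: [-1.7, -9.1, -0.1]
opening: 0.02
gripper_force: 40.0
```

```bash
python3 f.py
```

```text
Falong [-9.17 -9.44] [0.61354 0.01952 0.27632] wt [-2.365  0.33   0.029] F [-1.73 -9.33  0.17]
```

Call:
drive_tool:
  moves: [10,0,0.15,0,0,0,0,10,0,0,0,0,0,0,10,0,0,0,0,0,0,10,0,0,0,0,0,0,10,0,0,0,0,0,0,10,0,0,0,0,0,0,10,0,0,0,0,0,0]

```text
t: 24.35
tool_pos: [0.6135, 0.0196, 0.2763]
orientation: [-0.134, -3.139, 0.004]
force: [-0.4, -9.3, 0.6]
opening: 0.02
gripper_force: 40.0
```

Call:
drive_tool:
  moves: [10,0,0,0,0,0,0,10,0,0,0,0,0,0,10,0,0,0,0,0,0,10,0,0,0,0,0,0,10,0,0,0,0,0,0]

```text
t: 24.85
tool_pos: [0.6135, 0.0196, 0.2763]
orientation: [-0.134, -3.139, 0.004]
force: [-2.8, -9.4, 0.6]
opening: 0.0201
gripper_force: 40.0
```

```bash
python3 f.py
```

```text
Falong [-10.23  -9.32] [0.61355 0.01961 0.27635] wt [-2.459  0.337  0.003] F [-2.   -9.19  0.43]
```

About 10 N was held for over a second. Now I ease back slowly.

Call:
drive_tool:
  moves: [10,0,-0.2,0,0,0,0,10,0,-0.3,0,0,0,0,10,0,-0.3,0,0,0,0,10,0,-0.3,0,0,0,0,10,0,-0.3,0,0,0,0,10,0,-0.3,0,0,0,0,10,0,-0.3,0,0,0,0,10,0,-0.3,0,0,0,0]

```text
t: 25.75
tool_pos: [0.6134, 0.0187, 0.2762]
orientation: [0.133, 3.139, 0.0]
force: [-0.0, -3.8, -2.0]
opening: 0.0198
gripper_force: 40.0
```

Call:
drive_tool:
  moves: [10,0,-0.3,0,0,0,0,10,0,-0.3,0,0,0,0,10,0,-0.3,0,0,0,0,10,0,-0.3,0,0,0,0,10,0,-0.3,0,0,0,0,10,0,-0.3,0,0,0,0,10,0,-0.3,0,0,0,0,10,0,-0.3,0,0,0,0]

```text
t: 26.55
tool_pos: [0.6132, 0.0163, 0.2762]
orientation: [-0.133, -3.139, -0.0]
force: [0.1, -2.6, -2.3]
opening: 0.0197
gripper_force: 40.0
```

Call:
drive_tool:
  moves: [10,0,-0.3,0,0,0,0,10,0,-0.3,0,0,0,0,10,0,-0.3,0,0,0,0,10,0,-0.3,0,0,0,0,10,0,-0.3,0,0,0,0,10,0,-0.3,0,0,0,0,10,0,-0.3,0,0,0,0,10,0,-0.3,0,0,0,0]

```text
t: 27.35
tool_pos: [0.613, 0.0139, 0.2762]
orientation: [0.133, 3.139, 0.0]
force: [0.6, -1.0, -2.4]
opening: 0.0198
gripper_force: 40.0
```

Call:
drive_tool:
  moves: [10,0,-0.3,0,0,0,0,10,0,-0.3,0,0,0,0,10,0,-0.3,0,0,0,0,10,0,-0.3,0,0,0,0,10,0,-0.3,0,0,0,0,10,0,-0.3,0,0,0,0,10,0,-0.3,0,0,0,0,10,0,-0.3,0,0,0,0]

```text
t: 28.15
tool_pos: [0.6128, 0.0116, 0.2763]
orientation: [0.133, 3.139, 0.0]
force: [-0.2, 0.5, -0.9]
opening: 0.0197
gripper_force: 40.0
```

```bash
python3 f.py
```

```text
Falong [ 0.1  -0.23] [0.6128  0.01155 0.27629] wt [-0.011  0.036 -0.035] F [ 0.25 -0.25 -1.22]
```

Call:
drive_tool:
  moves: [10,0,-0.4,0,0,0,0,10,0,-0.5,0,0,0,0,10,0,-0.5,0,0,0,0,10,0,-0.6,0,0,0,0,10,0,-0.8,0,0,0,0,10,0,-1,0,0,0,0,10,0,-1,0,0,0,0,10,0,-1,0,0,0,0]

```text
t: 29.05
tool_pos: [0.6123, 0.0056, 0.2762]
orientation: [-0.133, -3.139, 0.0]
force: [0.2, 0.4, -0.5]
opening: 0.0197
gripper_force: 40.0
```

```bash
python3 f.py;  python3 -c "
from h import *
w=rol();save(w,'w6.png',(250,140,640,290),2)"
```

```text
Falong [-1.16 -0.23] [0.61228 0.00556 0.27624] wt [ 0.003 -0.019 -0.009] F [-0.41 -0.2  -1.37]
roller y 0.0146 0.0728 top at 0.0706 1395 zmax 0.0482
29.2 [0.61228897 0.00560535 0.27623051] [-0.2  -0.09 -1.11] wt [0.027 0.012 0.023] open 0.0199 xerr 0.0006
```

View pics/w6.png

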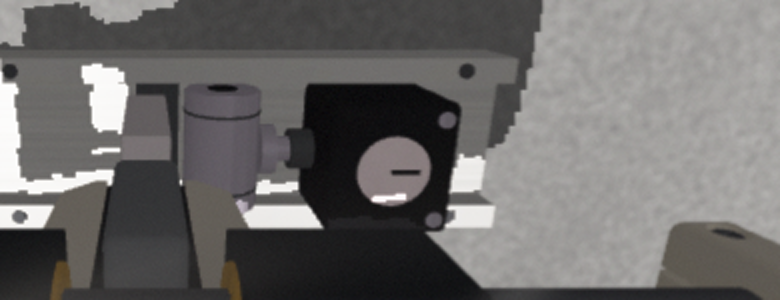

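The roller (221,140) rests against the extended plunger and the blade is clear at (148,130). I back off and lift.

Call:
drive_tool:
  moves: [10,0,-2,0,0,0,0,10,0,-4,0,0,0,0,10,0,-5,0,0,0,0,10,0,-5,0,0,0,0,10,0,-5,0,0,0,0,10,0,-4,0,0,0,0,10,0,0,-10,0,0,0,10,0,0,-25,0,0,0]

```text
t: 30.0
tool_pos: [0.6091, -0.0193, 0.3093]
orientation: [-0.133, -3.134, -0.001]
force: [-1.3, 0.4, -1.6]
opening: 0.0198
gripper_force: 40.0
```

Call:
drive_tool:
  moves: [10,0,0,-30,0,0,-3,10,0,0,-15,0,0,-5,10,0,0,0,0,0,-5,10,0,0,0,0,0,-1,10,0,0,0,0,0,0]

```text
t: 30.5
tool_pos: [0.6101, -0.0191, 0.3564]
orientation: [0.248, -3.132, -0.0]
force: [-0.9, 0.3, -0.8]
opening: 0.0195
gripper_force: 40.0
```

```bash
cat > g.py <<'E'
from h import *
s=robot.read_state();R=cv2.Rodrigues(s["orientation"])[0];Rt=cv2.Rodrigues(np.array([-2.53486029e-01,  3.13093970e+00, -2.22308898e-04]))[0]
print(s["t"],s["tool_pos"].round(4),s["force"].round(1),"tool mm:",((np.array([.46261,-.06859,.2665])-s["tool_pos"])@R*1000).round(2),"turn deg",np.degrees(cv2.Rodrigues(R.T@Rt)[0].ravel()).round(2))
E
python3 g.py
```

```text
30.5 [ 0.6101 -0.0191  0.3564] [-0.9  0.3 -0.8] tool mm: [153.41 -25.61  89.88] turn deg [ 0.01 -0.03 -0.19]
```

Call:
drive_tool:
  moves: [10,15,-2,0,0,0,0,10,30,-5,0,0,0,0,10,35,-6,0,0,0,0,10,35,-6,0,0,0,0,10,25,-4,0,0,0,-0.2,10,13.4,-2.6,0,0,0,0,10,0,0,0,0,0,0,10,0,0,0,0,0,0]

```text
t: 31.3
tool_pos: [0.4629, -0.0689, 0.3562]
orientation: [-0.253, 3.131, 0.0]
force: [0.5, 0.2, -0.9]
opening: 0.0197
gripper_force: 40.0
```

```bash
python3 g.py; python3 - <<'E'
from h import *
w=cam("wrist");save(w,"w7.png",(200,60,500,260),2.6)
P=cloud(w);Z=P[...,2]
m=(abs(P[...,0]-.4622)<.05)&(abs(P[...,1]+.0686)<.035)
q=P[m&(Z>.036)&(Z<.048)];print("holder",len(q),cv2.minAreaRect((q[:,:2]*1000).astype(np.float32)))
q=P[m&(Z>.085)&(Z<.145)&(P[...,0]<.4445)];print("blade",len(q),q.min(0).round(4),q.max(0).round(4))
E
```

```text
31.3 [ 0.4629 -0.0689  0.3562] [ 0.5  0.2 -0.9] tool mm: [ 0.3   0.34 89.7 ] turn deg [ 0.01 -0.01 -0.  ]
holder 850 ((462.8857727050781, -68.4391860961914), (62.986881256103516, 34.320438385009766), 9.676295280456543)
blade 300 [ 0.4419 -0.0793  0.1002] [ 0.4445 -0.0642  0.1448]
```

View pics/w7.png

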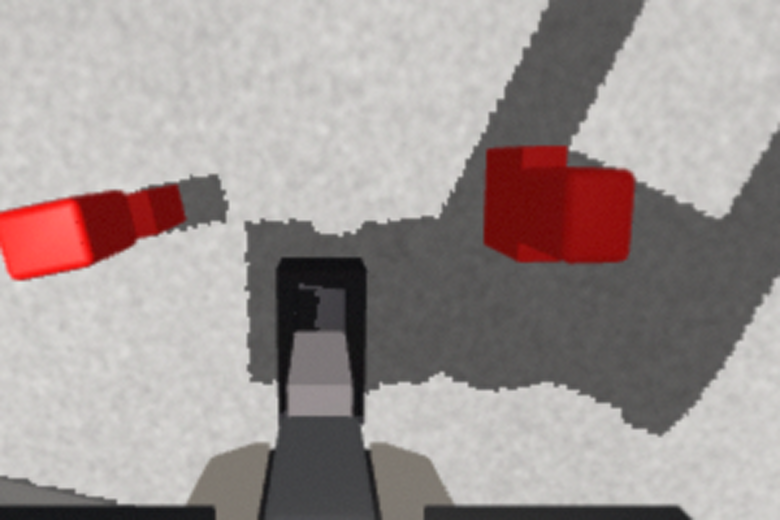

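The blade (320,370) hangs centred over the slot (320,310), so I lower it.

Call:
drive_tool:
  moves: [10,0.3,0.3,8,0,0,0,10,0,0,15,0,0,0,10,0,0,15,0,0,0,10,0,0,8,0,0,0,10,0,0,4,0,0,0,10,0,0,4,0,0,0,10,0,0,4,0,0,0]

```text
t: 32.05
tool_pos: [0.4627, -0.0687, 0.2983]
orientation: [-0.256, 3.131, -0.0]
force: [-0.4, -0.1, -1.1]
opening: 0.0198
gripper_force: 40.0
```

Call:
drive_tool:
  moves: [10,0,0,4,0,0,0,10,0,0,4,0,0,0,10,0,0,4,0,0,0,10,0,0,4,0,0,0,10,0,0,4,0,0,0,10,0,0,4,0,0,0,10,0,0,3,0,0,0,10,0,0,2,0,0,0]

```text
t: 32.85
tool_pos: [0.4624, -0.0687, 0.2689]
orientation: [0.256, -3.131, -0.0]
force: [0.1, -0.2, -2.1]
opening: 0.02
gripper_force: 40.0
```

```bash
python3 g.py
```

```text
32.85 [ 0.4624 -0.0687  0.2689] [ 0.1 -0.2 -2.1] tool mm: [-0.23  0.02  2.35] turn deg [ 0.02 -0.04  0.1 ]
```

Call:
drive_tool:
  moves: [10,0,0,0.8,0,0,0,10,0,0,0.8,0,0,0,10,0,0,0.7,0,0,0,10,0,0,0,0,0,0]

```text
t: 33.25
tool_pos: [0.4625, -0.0687, 0.2669]
orientation: [-0.256, 3.131, -0.0]
force: [-0.6, -0.2, -1.5]
opening: 0.0196
gripper_force: 40.0
```

```bash
python3 g.py
```

```text
33.25 [ 0.4625 -0.0687  0.2669] [-0.6 -0.2 -1.5] tool mm: [-0.14  0.06  0.44] turn deg [ 0.01 -0.02  0.1 ]
```

Call:
drive_tool:
  moves: [10,0,0,0.4,0,0,0,10,0,0,0.3,0,0,0,10,0,0,0,0,0,0]

```text
t: 33.55
tool_pos: [0.4626, -0.0687, 0.2665]
orientation: [-0.256, 3.131, -0.0]
force: [-1.8, -1.1, 1.2]
opening: 0.0198
gripper_force: 40.0
```

Call:
drive_tool:
  moves: [20,0,0,0,0,0,0,22,0,0,0,0,0,0,26,0,0,0,0,0,0,35,0,0,0,0,0,0,50,0,0,0,0,0,0,60,0,0,0,0,0,0,60,0,0,0,0,0,0]

```text
t: 34.25
tool_pos: [0.4625, -0.0687, 0.2662]
orientation: [0.256, -3.131, 0.0]
force: [-0.4, 0.2, 0.5]
opening: 0.0536
gripper_force: 0.0
```

Call:
drive_tool:
  moves: [60,0,0,-5,0,0,0,60,0,0,-15,0,0,0,60,0,0,-25,0,0,0,60,0,0,-35,0,0,0,60,0,0,-40,0,0,0,60,0,0,-20,0,0,0,60,0,0,0,0,0,0]

```text
t: 34.95
tool_pos: [0.4634, -0.0689, 0.4107]
orientation: [-0.256, 3.124, -0.004]
force: [0.6, 0.1, 0.2]
opening: 0.0601
gripper_force: 0.0
```

```bash
python3 g.py; python3 - <<'E'
from h import *
w=cam("wrist");t=cam("top")
a=cv2.resize(w["color"],None,fx=.9,fy=.9); b=cv2.resize(t["color"][130:265,230:450],(576,353))
b=b[:238] 
cv2.imwrite("pics/w8.png",np.vstack([a[:300],b])[:,:,::-1])
P=cloud(w);Z=P[...,2]
m=(abs(P[...,0]-.4622)<.03)&(abs(P[...,1]+.0686)<.03)
for lo,hi in((.036,.048),(.115,.135)):
    q=P[m&(Z>lo)&(Z<hi)];print(lo,len(q),cv2.minAreaRect((q[:,:2]*1000).astype(np.float32)),np.median(q[:,2]).round(4))
E
```

```text
34.95 [ 0.4634 -0.0689  0.4107] [0.6 0.1 0.2] tool mm: [  1.63   0.83 144.14] turn deg [-0.16  0.35  0.1 ]
0.036 583 ((462.0790100097656, -68.3074951171875), (61.1046028137207, 34.10380935668945), 8.689488410949707) 0.0422
0.115 598 ((462.0719299316406, -69.23111724853516), (25.047929763793945, 19.654125213623047), 9.573687553405762) 0.1249
```

View pics/w8.png

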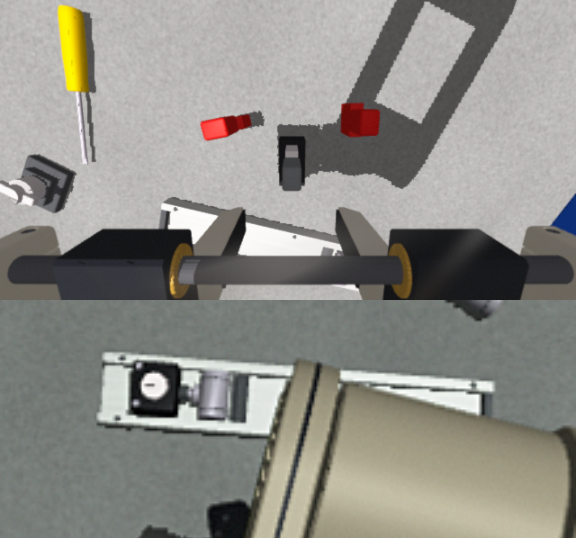

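The paddle stands upright in the holder at (291,160), with its top at 0.125 m. In the lower half the roller (214,395) lies between the hump (239,397) and the plunger (190,393). I hand in.

```bash
python3 -c "
from plant import robot
print(robot.close_job())"
```

```text
the job is handed in; nothing more can be done
None
```

The job is handed in at about 35 s: I rolled the roller over the hump, pressed the plunger onto its hard stop at about 10 N for just over a second, left the roller between hump and plunger, and put the paddle back upright in its holder; no verdict came back.

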